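# Lay out a parts kit on its matching fixture plates

### The arm

A 6-joint arm with a two-finger parallel gripper is mounted at the origin on a cart in front of the work surface, level with it; the furniture and walls round the work are solid. World frame = base frame: x ahead of the robot, y to its left, z up, the work surface at z = 0. Lengths are in m, angles in rad, forces in N, time in s.
With the tool pointing down it reaches from about 0.35 to 0.85 m from the base axis. Payload 8.1 kg.
Tool frame: the origin (TCP) lies on the mounting face of the last link; the fingertips stand 186 mm ahead of it and the grasp point (between the pads) lies 167 mm ahead of it (robot.finger_overhang is the distance from the TCP to the fingertips, in m); z points along the fingers, y is the line along which they close (so a half turn about z gives the same grasp; the last joint's range is limited). The gripper opens to 93 mm and grips with 3 to 60 N. Pads are 15 mm wide; open, the fingers measure 128 mm over their backs; the gripper's body (75 mm by 188 mm) begins 65 mm behind the grasp point.
Start: joints at [-1.235, 0.13, 1.488, -0, 1.523, -0.085], TCP at [0.245, -0.548, 0.405] pointing down, gripper open.
Joint ranges: [-2.96, 2.96], [-0.89, 2.26], [0.02, 2.5], [-1.34, 4.48], [0, 2.73], [-2.66, 2.66]. Speed limits (rad/s): [2.39, 2.39, 2.79, 3.14, 3.14, 3.14].

### API

Orientations are given as a rotation vector (axis times angle).
In Python, from plant import readout, read_camera, get_calibration, job, robot gives the robot as it stands.
- The arm moves only by the shell command python3 -m handwheel 'ROWS' [FORCE]. ROWS is JSON, a list of rows, each a list of 5 numbers: the shift along the world's x, y, z in cm, then the turn about the world's z in rad, then the closure, from 0 (fully open) to 1 (shut). In form: [[tx, ty, tz, spin, gripper], ...]. A call has 1 to 10 rows; each row shifts and turns the commanded pose from where the row before left it; what a row does not reach is not made up. A row lasts 1/8 s, in which the tool goes at most 62.5 mm and 10.7 degrees, less where a joint would pass 70% of its speed; a pose out of reach is approached as far as the arm can. A call is refused whole if a number of a shift passes 6.25 or a number of a turn 0.188, either way. A call with a gripper value outside its range is refused whole. The fingers move at their own pace and stop on an object; FORCE is the grip in N (left out, the last holds). Time passes only in rows, so rows that do not move let the fingers close. It gives the time, the measured TCP pose, the force, the opening and the grip force at its end, in the units of the state.
- readout.read_state(): the state, without advancing time (a new reading comes with each control period).
- read_camera(name): name is "side" or "top"; returns the picture (480x640x3 uint8, red, green, blue); there is no depth.
- get_calibration(name): a dict with "fovy" (degrees; the focal length in pixels is half the picture's height over the tangent of half this angle, whatever the lens; pixels are square), "cx", "cy" (the principal point, pixels), "pose" (4x4, takes a point from camera to world coordinates). Camera axes: x right, y down, z forward; pixel columns grow to the right and rows downward; lengths in m; the calibration is good to about 2 mm. A picture is of the moment at which its call begins. get_calibration takes no time and is no camera call.
- job.close_job(): hands the job in; it is judged then, once.
The state is a dict: "t": time; "q": joint angles; "dq": joint speeds; "joint_torque": joint torques, N m; "tool_pos": TCP position; "orientation": TCP orientation; "force": force on the tool from outside, world axes, zero at the start; "wrist_torque": the same for the moment, N m; "opening": finger opening in m; "gripper_force": force on a finger pad.
Only numpy, scipy, OpenCV 4.12 (cv2) and the standard library are available. Lean on these libraries where they do the work, as an engineer would, in place of code of your own. Each camera call takes 0.05 s, during which the arm holds its last target. There are 200 camera calls.

### The job

Lay out the parts kit for the next cleaner on the bench with the black cradle blocks: put the grey end cap, the ball bearing, the grey clip and the white terminal block that lie on this bench each right way up on the aluminium plate whose dark inlaid outline has its shape and size, centred on the outline, the clip and the block also lined up with it (either end first). Leave the spanner and the standing gauge pin where they are.

Things in the scene. Friction and masses are not known exactly. Their poses are not given: they have to be found in the camera images.
- end_cap: Grey round plastic end cap with a round recess in its top, 40 mm diameter, 18 mm high, lying flat on the bench, about 30 g. Origin: centre of its underside, z up.
- bearing: Steel ball bearing (ring), 32 mm outer diameter, 10 mm high, lying flat, about 30 g. Origin: centre of its underside, z up.
- clip: Grey moulded clip, the only one on the bench with the cradle blocks (the clips on the table to the left do not count): a round-ended bar 30 mm wide (its x) and 94 mm long (its y), 18 mm high, with a round boss up to 24 mm high centred 30 mm from its origin towards its -y end. Lying flat, about 30 g. Origin: centre of its underside, z up.
- terminal_block: White terminal block with brass screws on top, 18 mm wide (its x), 50 mm long (its y), 17 mm high (screws to 19 mm). Lying flat, about 30 g. Origin: centre of its underside, z up.
- cap_plate: Square aluminium plate 66 x 66 mm with a dark inlaid full disc of 43 mm diameter: the place of the end cap. Fixed to the bench; top face 6 mm above the bench. Origin: centre of the plate's underside (outline centred on it), z up.
- bearing_plate: Square aluminium plate 58 x 58 mm with a dark inlaid ring, 35 mm outside and 17 mm inside diameter: the place of the bearing. Fixed to the bench; top face 6 mm above the bench. Origin: centre of the plate's underside (outline centred on it), z up.
- clip_plate: Aluminium plate 56 mm (its x) by 116 mm (its y) with a dark inlaid round-ended bar, 33 mm wide (x) and 97 mm long (y): the place of the clip. Fixed to the bench; top face 6 mm above the bench. Origin: centre of the plate's underside (outline centred on it), z up.
- terminal_plate: Aluminium plate 46 mm (its x) by 78 mm (its y) with a dark inlaid rectangle, 21 mm wide (x) and 53 mm long (y): the place of the terminal block. Fixed to the bench; top face 6 mm above the bench. Origin: centre of the plate's underside (outline centred on it), z up.
- spanner: Bystander: steel open spanner lying on the bench behind the plates, 143 mm long (its y), 31 mm wide (its x), 7 mm thick. Origin: centre of its underside. Leave it alone.
- gauge_pin: Bystander: steel gauge pin standing upright between the black cradle blocks, 25 mm diameter, 72 mm tall. Origin: centre of its underside. The black blocks of the cradle left of and behind the work are fixed and up to 112 mm high. Leave it alone.
Things that resemble listed ones, but are neither listed nor needed, are in the scene too. What is shaped like the clip but blue is not meant.

How it is judged:
At the end, for the whole second after the job is handed in: Each part rests upright and still on its own plate: end cap and bearing centred within 12 mm, clip and terminal block within 10 mm and their length within 0.2 rad of the outline's (either end first) (horizontal distance between end_cap and cap_plate below 0.012 m and angle between each of end_cap, bearing, clip, terminal_block's own z axis and vertical below 0.1 rad and z of end_cap in the frame of cap_plate between 0.002 and 0.01 m and linear speed of each of end_cap, bearing, clip, terminal_block below 0.02 m/s and angular speed of each of end_cap, bearing, clip, terminal_block below 0.3 rad/s and horizontal distance between bearing and bearing_plate below 0.012 m and z of bearing in the frame of bearing_plate between 0.002 and 0.01 m and horizontal distance between clip and clip_plate below 0.01 m and z of clip in the frame of clip_plate between 0.002 and 0.01 m and angle between the y axis of clip and the y axis of clip_plate, either way round below 0.2 rad and horizontal distance between terminal_block and terminal_plate below 0.01 m and z of terminal_block in the frame of terminal_plate between 0.002 and 0.01 m and angle between the y axis of terminal_block and the y axis of terminal_plate, either way round below 0.2 rad); the robot touches nothing.
It fails at once if the spanner is moved more than 25 mm (distance of spanner from where it was at the start of the episode above 0.025 m).
It fails at once if the gauge pin is moved more than 25 mm or knocked over (distance of gauge_pin from where it was at the start of the episode above 0.025 m or angle between gauge_pin's own z axis and vertical above 0.5 rad).
It also fails if it takes over 99 s, if anything falls off the work surface, if the arm or the gripper's body presses on something with over 40 N, if the wrist force passes 120 N, or if a joint passes its speed limit or range.

## Working session

There is one attempt and no reset: what is moved stays moved. The work goes in short steps, Python scripts to look and compute and a shell command to move; the robot and the scene stay as the last step left them, time stands still between calls to the robot, and variables do not carry over. Pictures are saved under pics/ and viewed, at most 14 in all, crops included, and the job is handed in when it is done.

```bash
mkdir -p pics; ls
python3 - <<'E'
from plant import readout, read_camera, get_calibration, robot
import cv2
for n in("top","side"):
    im=read_camera(n); cv2.imwrite(f"pics/{n}0.png",im[:,:,::-1]); print(n,get_calibration(n))
s=readout.read_state(); print({k:s[k] for k in("t","tool_pos","orientation","opening","force")})
E
```

```text
pics
top {'fovy': 43.530778367621274, 'cx': 319.3873259448303, 'cy': 254.90563588730453, 'pose': array([[-0.02660924, -0.98818201,  0.15095781,  0.31764895],
       [-0.99950258,  0.02374313, -0.02075724, -0.02476113],
       [ 0.01692772, -0.15143506, -0.98832225,  1.30940492],
       [ 0.        ,  0.        ,  0.        ,  1.        ]])}
side {'fovy': 48.329596215836716, 'cx': 327.1654195825468, 'cy': 250.94212893832636, 'pose': array([[-0.90247948, -0.25819411,  0.34477036,  0.14823493],
       [-0.43059081,  0.52023967, -0.7375244 ,  0.79611016],
       [ 0.01106124, -0.81405558, -0.58068163,  0.70425303],
       [ 0.        ,  0.        ,  0.        ,  1.        ]])}
{'t': 0.1, 'tool_pos': array([ 0.24504814, -0.54745627,  0.40380591]), 'orientation': array([-3.07071532e+00, -6.55870280e-01,  3.33746885e-04]), 'opening': 0.09290387760116295, 'force': array([-0.24321291, -0.10803477, -0.14492356])}
```

View pics/top0.png

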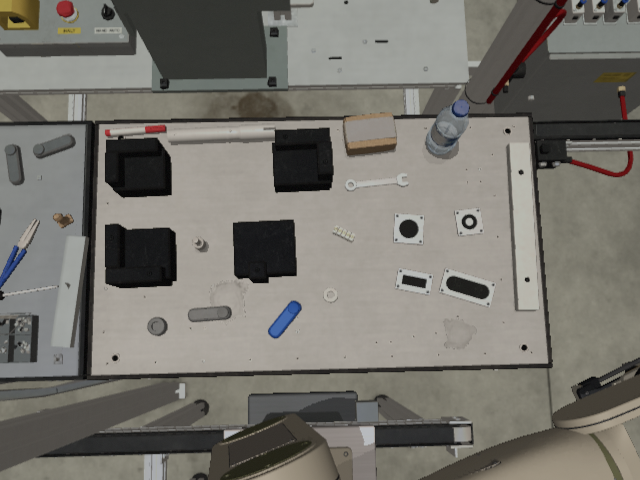

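View pics/side0.png

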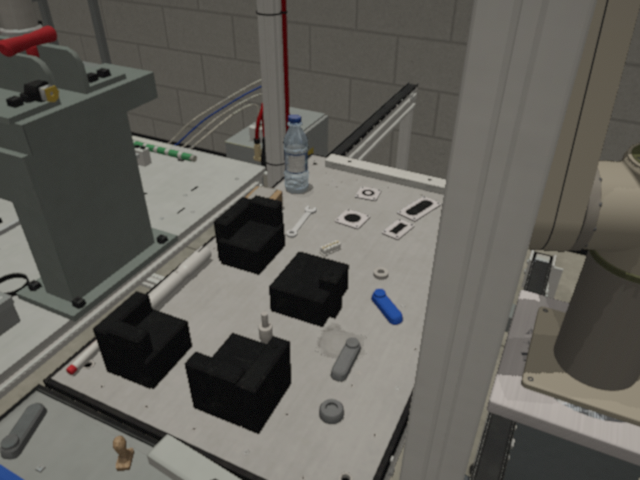

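Candidates in the top view:
- **Clip:** grey at (210,314) on the bench. The lookalikes are blue (285,320) and two grey ones on the left table at (14,163) and (54,146). I choose (210,314).
- **End cap:** (157,326).
- **Bearing:** (331,296). The ring at (469,222) is the plate inlay.
- **Terminal block:** (344,233).
- **Plates:** cap (408,229), bearing (469,222), terminal (414,281), clip (467,287).
- **Leave alone:** gauge pin (200,243) and spanner (377,183).

```bash
cat > h.py <<'E'
import numpy as np, cv2
from plant import readout, read_camera, get_calibration
def ray(n,uv,z):
    c=get_calibration(n); f=240/np.tan(np.radians(c["fovy"])/2); P=c["pose"]
    d=P[:3,:3]@np.array([(uv[0]-c["cx"])/f,(uv[1]-c["cy"])/f,1]); return P[:3,3]+d*(z-P[2,3])/d[2]
def blob(im,box,fn,z,name=""):
    x0,y0,x1,y1=box; m=fn(im[y0:y1,x0:x1].astype(int)).astype(np.uint8)
    cs,_=cv2.findContours(m,cv2.RETR_EXTERNAL,cv2.CHAIN_APPROX_NONE)
    if not cs: print(name,"none"); return
    c=max(cs,key=cv2.contourArea)+np.array([x0,y0])
    w=np.array([ray("top",p[0],z)[:2] for p in c],np.float32)
    (cx,cy),(a,b),_=r=cv2.minAreaRect(w); bx=cv2.boxPoints(r)
    e=max([bx[1]-bx[0],bx[2]-bx[1]],key=np.linalg.norm); M=cv2.moments(w); 
    print(f"{name:9s} rect ({cx:.4f},{cy:.4f}) mom ({M['m10']/M['m00']:.4f},{M['m01']/M['m00']:.4f}) size {max(a,b)*1e3:.0f}x{min(a,b)*1e3:.0f} yaw {np.arctan2(e[1],e[0])%np.pi:.3f} reach {np.hypot(cx,cy):.3f}")
dark=lambda i:i.max(2)<110
bright=lambda i:i.min(2)>222
grey=lambda i:i.max(2)<168
E
python3 - <<'E'
from h import *
im=cv2.imread("pics/top0.png")[:,:,::-1]
for n,b in dict(cap_p=(396,216,422,242),bear_p=(458,211,481,233),term_p=(398,271,432,291),clip_p=(442,270,494,304)).items(): blob(im,b,dark,.006,n)
blob(im,(140,312,174,342),grey,.012,"cap");blob(im,(183,302,236,326),grey,.012,"clip")
for t in(205,215,225):
    br=lambda i:i.min(2)>t
    blob(im,(322,287,340,305),br,.006,"bearing");blob(im,(328,220,360,246),br,.013,"term")
blob(im,(266,298,304,340),lambda i:i[:,:,2]-i[:,:,0]>50,.012,"blue")
print("pin",ray("top",(200,240),.07),"blocktop",[ray("top",p,.11).round(3) for p in((175,285),(234,280),(296,275))])
v=np.zeros((600,800,3),np.uint8)
for k,(x,y) in enumerate([(157,326),(210,314),(331,296),(344,233),(414,281),(467,287)]):
    c=cv2.resize(im[y-30:y+30,x-30:x+30],(264,298),interpolation=cv2.INTER_CUBIC); v[(k//3)*300:(k//3)*300+298,(k%3)*266:(k%3)*266+264]=c
cv2.imwrite("pics/c1.png",v[:,:,::-1])
E
```

```text
cap_p     rect (0.5712,-0.2500) mom (0.5714,-0.2506) size 40x38 yaw 1.547 reach 0.624
bear_p    rect (0.5839,-0.3866) mom (0.5840,-0.3866) size 32x29 yaw 1.548 reach 0.700
term_p    rect (0.4540,-0.2570) mom (0.4539,-0.2570) size 52x19 yaw 1.347 reach 0.522
clip_p    rect (0.4378,-0.3732) mom (0.4378,-0.3733) size 95x31 yaw 1.252 reach 0.575
cap       rect (0.3707,0.2997) mom (0.3709,0.2994) size 45x42 yaw 1.545 reach 0.477
clip      rect (0.3945,0.1884) mom (0.3966,0.1874) size 112x49 yaw 1.545 reach 0.437
bearing none
term none
bearing none
term none
bearing none
term none
blue      rect (0.3788,0.0269) mom (0.3786,0.0271) size 90x28 yaw 2.443 reach 0.380
pin [0.54440508 0.19750895 0.07      ] blocktop [array([0.447, 0.24 , 0.11 ]), array([0.454, 0.122, 0.11 ]), array([ 0.461, -0.002,  0.11 ])]
```

View pics/c1.png

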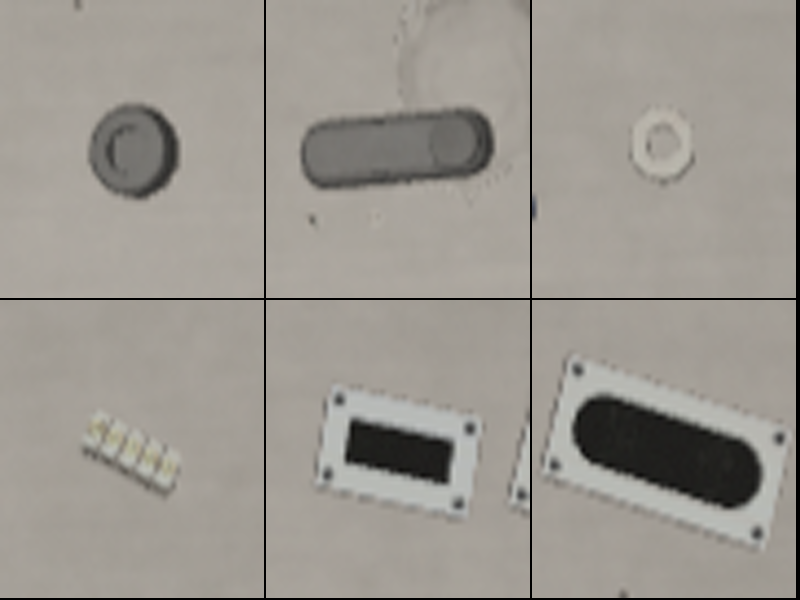

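The crop confirms the choices: round cap, grey clip with its boss at the right (−y) end, ring bearing, white block with screws. I still need to fix the thresholds for the light and grey parts.

Run:
```python
from h import *
im=cv2.imread("pics/top0.png")[:,:,::-1]
for t in(135,145):
    g=lambda i:i.max(2)<t
    blob(im,(140,312,174,342),g,.009,"cap");blob(im,(183,302,236,326),g,.009,"clip")
for t in(172,180):
    br=lambda i:i.min(2)>t
    blob(im,(322,287,340,305),br,.010,"bearing");blob(im,(328,220,360,246),lambda i:i.max(2)>t+10,.017,"term")
s=readout.read_state(); import scipy.spatial.transform as T
R=T.Rotation.from_rotvec(s["orientation"]).as_matrix(); print("tool y axis yaw",np.arctan2(R[1,1],R[0,1]), R[:,2].round(3))
```

```text
cap       rect (0.3708,0.2994) mom (0.3709,0.2992) size 43x38 yaw 1.545 reach 0.477
clip      rect (0.3946,0.1876) mom (0.3946,0.1877) size 93x30 yaw 1.640 reach 0.437
cap       rect (0.3708,0.2995) mom (0.3711,0.2993) size 43x38 yaw 1.545 reach 0.477
clip      rect (0.3947,0.1875) mom (0.3947,0.1875) size 93x32 yaw 1.622 reach 0.437
bearing none
term      rect (0.5631,-0.0956) mom (0.5633,-0.0954) size 3x2 yaw 2.337 reach 0.571
bearing none
term none
tool y axis yaw -1.1499424572411987 [-0.001  0.002 -1.   ]
```

Run:
```python
from h import *
im=cv2.imread("pics/top0.png")[:,:,::-1]
print(im[296,320:342].tolist()); print(im[234,330:358].tolist())
for t in(168,174,180):
    br=lambda i:i[:,:,1]>t
    blob(im,(320,286,342,306),br,.010,"bearing");blob(im,(328,220,360,246),br,.017,"term")
```

```text
[[163, 158, 150], [164, 159, 151], [163, 158, 150], [147, 143, 136], [183, 181, 171], [183, 180, 171], [179, 175, 166], [140, 136, 128], [165, 160, 152], [165, 160, 152], [164, 159, 151], [164, 159, 151], [164, 160, 152], [171, 166, 158], [176, 172, 163], [183, 179, 170], [180, 176, 167], [153, 149, 141], [163, 158, 150], [162, 157, 149], [162, 157, 149], [164, 158, 151]]
[[164, 159, 150], [162, 157, 150], [157, 152, 144], [135, 131, 124], [138, 134, 127], [97, 93, 88], [124, 121, 114], [118, 115, 108], [144, 144, 137], [158, 158, 151], [141, 138, 130], [170, 169, 159], [182, 182, 172], [181, 183, 166], [181, 181, 165], [149, 143, 131], [155, 148, 130], [169, 168, 139], [165, 164, 144], [171, 161, 138], [154, 151, 142], [174, 172, 163], [181, 179, 168], [183, 182, 173], [180, 177, 169], [168, 162, 154], [165, 160, 152], [164, 159, 152]]
bearing   rect (0.4299,-0.0728) mom (0.4296,-0.0726) size 26x26 yaw 1.545 reach 0.436
term      rect (0.5688,-0.0977) mom (0.5664,-0.1016) size 27x15 yaw 1.122 reach 0.577
bearing   rect (0.4299,-0.0728) mom (0.4278,-0.0717) size 26x26 yaw 3.111 reach 0.436
term      rect (0.5641,-0.1063) mom (0.5624,-0.1056) size 14x4 yaw 2.793 reach 0.574Traceback (most recent call last):
  File "<stdin>", line 6, in <module>
  File "h.py", line 14, in blob
    print(f"{name:9s} rect ({cx:.4f},{cy:.4f}) mom ({M['m10']/M['m00']:.4f},{M['m01']/M['m00']:.4f}) size {max(a,b)*1e3:.0f}x{min(a,b)*1e3:.0f} yaw {np.arctan2(e[1],e[0])%np.pi:.3f} reach {np.hypot(cx,cy):.3f}")
                                                     ~~~~~~~~^~~~~~~~~
ZeroDivisionError: float division by zero
```

```bash
python3 -m handwheel '[[1.5,4,0,0,0.45],[2,5,-1,0,0.45],[2,5,-1.5,0,0.45],[2,5,-1.5,0,0.45],[2,5,-2,0,0.45],[2,5,-2,0,0.45],[2,5,-2,0,0.45],[2,5,-2,0,0.45],[2,5,-2,0,0.45],[0.97,3.47,-1,0,0.45]]' 20
```

```text
t: 1.35
tool_pos: [0.4297, -0.0707, 0.2533]
orientation: [-3.071, -0.658, 0.002]
force: [1.1, 0.9, 0.0]
opening: 0.0514
gripper_force: 0.0
```

```bash
python3 -m handwheel '[[0,0,0,0,0.45],[0,0,0,0,0.45]]'
python3 - <<'E'
from h import *
im=cv2.imread("pics/top0.png")[:,:,::-1]
def d(i): return abs(i-np.array([164,159,151])).max(2)>t
for t in(8,12): blob(im,(328,222,360,246),d,.009,"term")
E
```

```text
t: 1.6
tool_pos: [0.4297, -0.0732, 0.2548]
orientation: [3.072, 0.657, -0.001]
force: [-0.2, 0.1, -0.2]
opening: 0.0511
gripper_force: 0.0
term      rect (0.5621,-0.1072) mom (0.5618,-0.1061) size 50x23 yaw 1.085 reach 0.572
term      rect (0.5618,-0.1070) mom (0.5620,-0.1054) size 50x22 yaw 1.076 reach 0.572
```

```bash
python3 -m handwheel '[[0,0,-3,0,0.45],[0,0,-2.5,0,0.45],[0,0,-1,0,0.45],[0,0,0,0,0.45],[0,0,0,0,1],[0,0,0,0,1],[0,0,0,0,1],[0,0,0,0,1]]' 20
```

```text
t: 2.6
tool_pos: [0.4303, -0.0731, 0.1906]
orientation: [3.071, 0.656, 0.002]
force: [-0.7, -0.9, 6.7]
opening: 0.0303
gripper_force: 20.1
```

```bash
python3 -m handwheel '[[0,0,3,0,1],[0.4,-0.8,2,0,1],[2,-4,0,0,1],[2.5,-5,0,0,1],[2.5,-5,0,0,1],[2.5,-5,0,0,1],[2.5,-5,0,0,1],[2,-4,0,0,1],[1,-2.5,0,0,1],[0,0,0,0,1]]'
```

```text
t: 3.85
tool_pos: [0.5838, -0.3875, 0.239]
orientation: [-3.073, -0.654, 0.001]
force: [-0.6, 0.1, -0.0]
opening: 0.0301
gripper_force: 20.0
```

```bash
python3 -m handwheel '[[0,0,-2,0,1],[0,0,-1.5,0,1],[0,0,-0.7,0,1],[0,0,0,0,1],[0,0,0,0,0.5],[0,0,0,0,0.5],[0,0,3,0,0.5],[-0.5,4,3,0,0.5],[-0.5,6,0,0.15,0.5],[-0.5,6,0,0.15,0.5]]'
```

```text
t: 5.1
tool_pos: [0.5687, -0.2248, 0.2587]
orientation: [2.936, 1.113, 0.002]
force: [1.0, 0.9, -0.2]
opening: 0.0468
gripper_force: 0.0
```

```bash
python3 -m handwheel '[[-0.2,5,0,0.15,0.5],[-0.3,5,0,0.15,0.5],[-0.15,1.9,0,0.04,0.5],[0,0,0,0,0.5]]'
python3 - <<'E'
from h import *
im=read_camera("top"); cv2.imwrite("pics/t2.png",cv2.resize(im[170:320,260:500],(800,500),interpolation=cv2.INTER_CUBIC)[:,:,::-1])
print(readout.read_state()["tool_pos"])
E
```

```text
t: 5.6
tool_pos: [0.5624, -0.1062, 0.258]
orientation: [2.709, 1.59, 0.0]
force: [0.5, -0.0, 0.9]
opening: 0.0466
gripper_force: 0.0
[ 0.56252786 -0.1073642   0.25801202]
```

View pics/t2.png

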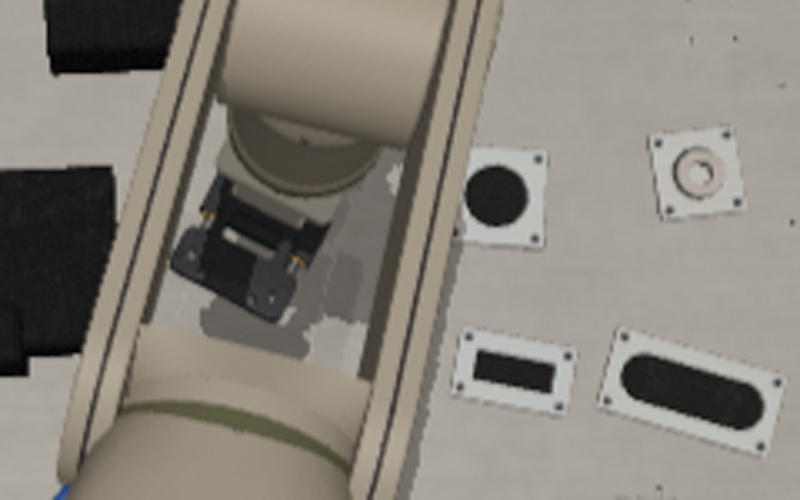

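The bearing sits centred on its plate at (697,172) in the crop, and the gripper is over the terminal block, so I'll descend.

```bash
python3 -m handwheel '[[0,0,-3,0,0.5],[0,0,-2.5,0,0.5],[0,0,-1.2,0,0.5],[0,0,0,0,0.5],[0,0,0,0,1],[0,0,0,0,1],[0,0,0,0,1],[0,0,0,0,1],[0,0,0,0,1]]' 20
```

```text
t: 6.78
tool_pos: [0.5626, -0.1069, 0.1914]
orientation: [2.709, 1.589, 0.001]
force: [-0.4, 0.6, 4.5]
opening: 0.0179
gripper_force: 19.9
```

```bash
python3 -m handwheel '[[0,0,3,0,1],[-0.5,-0.7,2,0,1],[-2,-2.8,0,0.08,1],[-3,-4,0,0.1,1],[-3,-4,0,0.1,1],[-1.8,-2.6,0,0,1],[-0.56,-0.9,-1,0,1],[0,0,-2,0,1],[0,0,-1.3,0,1],[0,0,0,0,1]]'
```

```text
t: 8.02
tool_pos: [0.4536, -0.2563, 0.1965]
orientation: [-2.46, -1.952, 0.001]
force: [-0.2, 0.5, 0.5]
opening: 0.0176
gripper_force: 20.0
```

```bash
python3 -m handwheel '[[0,0,-0.1,0,0.5],[0,0,0,0,0.5],[0,0,0,0,0.5],[0,0,4,0,0.5],[-0.9,3.4,4,0,0.5],[-1,6,0,0.1,0.4],[-1,6,0,0.1,0.4],[-1,6,0,0.09,0.4],[-1,6,0,0,0.4],[-1,6,0,0,0.4]]'
```

```text
t: 9.28
tool_pos: [0.3941, 0.0788, 0.2773]
orientation: [2.154, 2.286, 0.002]
force: [1.3, 0.2, 0.2]
opening: 0.0558
gripper_force: 0.0
```

```bash
python3 -m handwheel '[[0,6,0,0,0.4],[0,5,0,0,0.4],[0,0,0,0,0.4],[0,0,0,0,0.4]]'
python3 - <<'E'
from h import *
im=read_camera("top"); cv2.imwrite("pics/t3.png",im[90:390,80:500][:,:,::-1])
im=read_camera("side"); cv2.imwrite("pics/s3.png",im[:,:,::-1])
E
```

```text
t: 9.78
tool_pos: [0.3946, 0.1869, 0.2767]
orientation: [2.152, 2.288, -0.001]
force: [0.7, -0.4, 0.5]
opening: 0.0555
gripper_force: 0.0
```

View pics/t3.png

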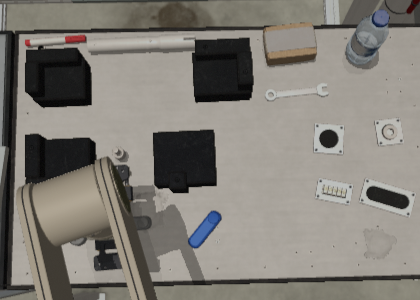

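View pics/s3.png

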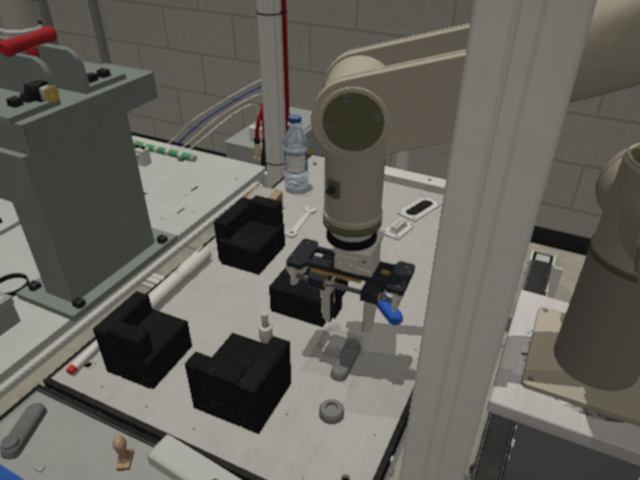

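The terminal block lies centred in its outline at (334,190). In the side view the gripper is over the clip at (346,357), between the cradle blocks, with its long body along the closing line. I'll go down slowly and watch the force.

```bash
python3 -m handwheel '[[0,0,-2.5,0,0.4],[0,0,-2.5,0,0.4],[0,0,-1.5,0,0.4],[0,0,0,0,0.4]]'
```

```text
t: 10.38
tool_pos: [0.3943, 0.1861, 0.2107]
orientation: [-2.155, -2.285, 0.003]
force: [0.6, 0.3, 0.2]
opening: 0.0559
gripper_force: 0.0
```

```bash
python3 -m handwheel '[[0,0,-1.5,0,0.4],[0,0,-0.6,0,0.4],[0,0,0,0,0.4],[0,0,0,0,1],[0,0,0,0,1],[0,0,0,0,1],[0,0,0,0,1]]' 25
```

```text
t: 11.25
tool_pos: [0.3948, 0.1871, 0.191]
orientation: [2.154, 2.287, 0.001]
force: [-0.1, -0.5, 1.3]
opening: 0.0285
gripper_force: 24.9
```

```bash
python3 -m handwheel '[[0,0,4,0,1],[0,0,5,0,1],[0,-3,1,0,1],[0,-5,0,0,1],[0,-5,0,0,1],[0,-6,0,0,1],[0,-6,0,0,1],[0,-6,0,0,1],[1,-6,0,-0.1,1],[1,-6,0,-0.1,1]]'
```

```text
t: 12.5
tool_pos: [0.4145, -0.2451, 0.2909]
orientation: [2.375, 2.056, 0.001]
force: [0.8, 0.1, -0.1]
opening: 0.0281
gripper_force: 24.8
```

```bash
python3 -m handwheel '[[1,-6,0,-0.1,1],[1,-5,-1,-0.08,1],[0.3,-2,-2.5,0,1],[0,0,-2,0,1],[0,0,0,0,1]]'
```

```text
t: 13.12
tool_pos: [0.4368, -0.3713, 0.233]
orientation: [-2.542, -1.836, 0.001]
force: [-0.9, 0.3, -0.3]
opening: 0.0287
gripper_force: 24.8
```

```bash
python3 -m handwheel '[[0.1,-0.15,-2,0,1],[0,0,-1.1,0,1],[0,0,-0.5,0,1],[0,0,0,0,1],[0,0,0,0,0.5],[0,0,0,0,0.5],[0,0,0,0,0.5],[0,0,4,0,0.5],[0,3,4,0,0.5]]'
```

```text
t: 14.25
tool_pos: [0.4384, -0.3453, 0.2807]
orientation: [2.549, 1.837, -0.0]
force: [0.4, 0.2, 0.9]
opening: 0.0463
gripper_force: 0.0
```

```bash
python3 -m handwheel '[[-0.5,5,0.5,-0.15,0.3],[-0.5,6,0,-0.15,0.3],[-0.5,6,0,-0.15,0.3],[-0.5,6,0,-0.15,0.3],[-0.5,6,0,-0.15,0.3],[-1,6,0,-0.15,0.3],[-1,6,0,-0.15,0.3],[-1,6,0,-0.13,0.3],[-0.5,6,0,0,0.3],[-0.5,6,0,0,0.3]]'
```

```text
t: 15.5
tool_pos: [0.3757, 0.2368, 0.2854]
orientation: [-3.137, -0.153, -0.003]
force: [0.4, 0.0, 1.1]
opening: 0.0653
gripper_force: 0.0
```

```bash
python3 -m handwheel '[[-0.3,4.5,0,0,0.3],[0,0,0,0,0.3],[0,0,0,0,0.3]]'
python3 - <<'E'
from h import *
im=read_camera("top"); a=im[90:390,80:500]
b=im[190:320,370:510]
cv2.imwrite("pics/t4.png",np.hstack([cv2.resize(a,(420,300)),cv2.resize(b,(323,300),interpolation=cv2.INTER_CUBIC)])[:,:,::-1])
E
```

```text
t: 15.88
tool_pos: [0.3731, 0.2796, 0.2847]
orientation: [3.137, 0.155, -0.0]
force: [-0.1, -0.2, 0.6]
opening: 0.0651
gripper_force: 0.0
```

View pics/t4.png

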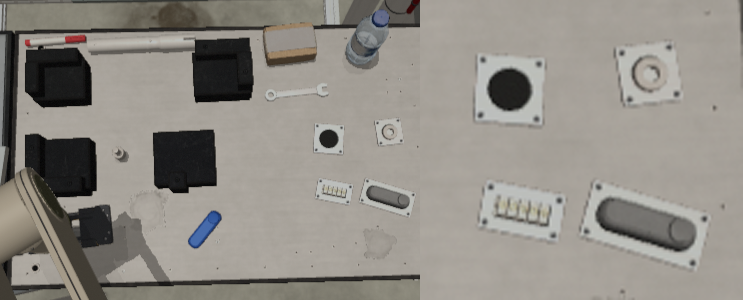

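The clip, block and bearing are all centred on their outlines (right half of the picture). Next is the end cap.

```bash
python3 -m handwheel '[[-0.2,1.9,-2,0,0.3],[0,0.1,-3,0,0.3],[0,0,-2,0,0.3],[0,0,0,0,0.3]]'
```

```text
t: 16.42
tool_pos: [0.3707, 0.2981, 0.2132]
orientation: [3.136, 0.15, -0.005]
force: [-0.7, -0.6, -0.2]
opening: 0.0649
gripper_force: 0.0
```

```bash
python3 -m handwheel '[[0,0,-1.5,0,0.3],[0,0,-0.8,0,0.3],[0,0,0,0,0.3],[0,0,0,0,1],[0,0,0,0,1],[0,0,0,0,1],[0,0,0,0,1]]' 20
```

```text
t: 17.3
tool_pos: [0.3713, 0.2999, 0.192]
orientation: [-3.138, -0.154, -0.001]
force: [-0.8, -0.1, 1.1]
opening: 0.0371
gripper_force: 19.8
```

```bash
python3 -m handwheel '[[0,0,4,0,1],[0,0,5,0,1],[0,-4,1.5,0,1],[0,-5.5,0,0,1],[0,-6,0,0,1],[0,-6,0,0,1],[0,-6,0,0,1],[0,-6,0,0,1],[2,-5,0,0,1],[4,-4,0,0,1]]'
```

```text
t: 18.55
tool_pos: [0.4311, -0.1276, 0.2972]
orientation: [3.137, 0.15, 0.002]
force: [0.2, 0.8, 0.8]
opening: 0.0374
gripper_force: 19.7
```

```bash
python3 -m handwheel '[[4,-4,0,0,1],[4,-4,0,0,1],[4,-3,-2,0,1],[2,-1.5,-3,0,1],[0,0,-2.5,0,1],[0,0,0,0,1]]'
```

```text
t: 19.3
tool_pos: [0.5699, -0.2497, 0.2186]
orientation: [-3.135, -0.153, 0.008]
force: [-0.8, -0.2, 0.6]
opening: 0.0372
gripper_force: 19.7
```

```bash
python3 -m handwheel '[[0.1,0,-1.3,0,1],[0,0,-0.7,0,1],[0,0,0,0,1],[0,0,0,0,0.4],[0,0,0,0,0.4],[0,0,0,0,0.4],[0,0,4,0,0.4],[0,0,5,0,0.4],[-2,5,3,0,0.4],[-2,6,0,0,0.4]]'
```

```text
t: 20.55
tool_pos: [0.5331, -0.141, 0.3259]
orientation: [3.135, 0.15, 0.01]
force: [1.1, 0.2, 0.0]
opening: 0.0559
gripper_force: 0.0
```

```bash
python3 -m handwheel '[[-2,6,0,0,0.4],[-2,6,0,0,0.4],[-1,5,0,0,0.4],[0,0,0,0,0.4],[0,0,0,0,0.4]]'
python3 - <<'E'
from h import *
im=read_camera("top"); i2=read_camera("side")
cv2.imwrite("pics/t5.png",np.hstack([cv2.resize(im[190:320,370:510],(430,400),interpolation=cv2.INTER_CUBIC),cv2.resize(i2[170:260,320:450],(370,400),interpolation=cv2.INTER_CUBIC)])[:,:,::-1])
blob(im,(394,212,424,244),lambda i:(i.max(2)<160),.015,"cap")
blob(im,(442,268,494,306),lambda i:(i.max(2)<160),.015,"clip")
E
```

```text
t: 21.18
tool_pos: [0.4831, 0.0274, 0.3221]
orientation: [3.137, 0.155, 0.001]
force: [-0.7, -1.1, -0.4]
opening: 0.0555
gripper_force: 0.0
cap       rect (0.5695,-0.2495) mom (0.5702,-0.2495) size 43x42 yaw 3.095 reach 0.622
clip      rect (0.4375,-0.3715) mom (0.4375,-0.3713) size 96x36 yaw 1.252 reach 0.574
```

View pics/t5.png

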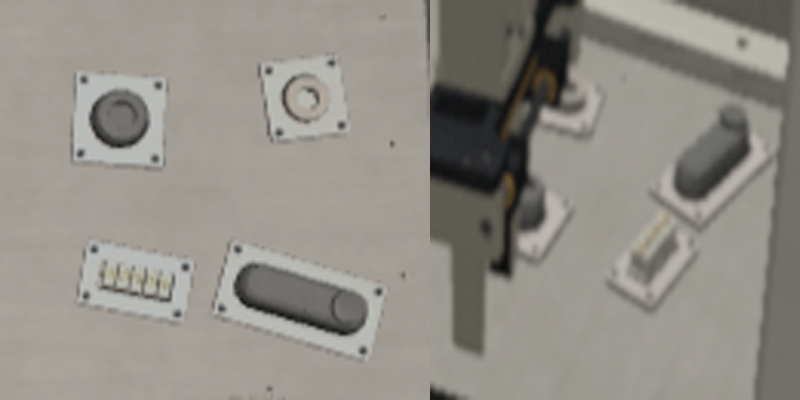

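All four parts lie flat and centred on their plates: cap (120,118), bearing (305,97), block (136,280) and clip (300,298). The cap and clip are measured within 2 mm, so I'm handing in.

```bash
python3 -c "
from plant import job; print(job.close_job())"
```

```text
the job is handed in; nothing more can be done
None
```

The job is handed in at about 21 s: the end cap, bearing, clip and terminal block each sit flat and centred on their matching plates in the last pictures; the spanner and gauge pin were never touched, though the hand-in returned no verdict.

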